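# Put three cheeses back on their own display boards

### The arm

A 6-joint arm with a two-finger parallel gripper is mounted at the origin on a cart in front of the work surface, level with it; the furniture and walls round the work are solid. World frame = base frame: x ahead of the robot, y to its left, z up, the work surface at z = 0. Lengths are in m, angles in rad, forces in N, time in s.
With the tool pointing down it reaches from about 0.25 to 0.775 m from the base axis. Payload 4 kg.
Tool frame: the origin (TCP) lies at the very end of the fingers, on their centre line; the grasp point (between the pads) lies tcp_to_grasp behind it (tcp_to_grasp is the distance from the TCP to the grasp point, in m); z points along the fingers, y is the direction in which the jaws open and shut (so a half turn about z gives the same grasp; the last joint's range is limited). The gripper opens to 94 mm and grips with 3 to 60 N. Pads are 16 mm wide; open, the fingers measure 119 mm over their backs; the gripper's body (75 mm by 177 mm) begins 78 mm behind the grasp point.
Start: joints at [-1.296, 0.087, 1.371, -0, 1.684, -0.103], TCP at [0.203, -0.511, 0.179] pointing down, gripper open.
Joint ranges: [-3.1, 3.1], [-0.76, 2.03], [0.27, 2.55], [-1.08, 4.22], [0.17, 2.65], [-2.57, 2.57]. Speed limits (rad/s): [2.79, 2.79, 3.14, 3.14, 3.14, 3.14].

### API

Orientations are given as [roll, pitch, yaw] about the fixed x, y, z axes, in that order (R = Rz(yaw) Ry(pitch) Rx(roll)).
In Python, from bench import * gives the robot as it stands.
- The arm moves only by the tool play_rows, never from a script. Its argument "rows" is a list of rows, each a list of 3 entries, a list of its own where there are three numbers: the finger opening in cm, from 0 to 9.4, then the shift along the world's x, y, z in cm, then the turn, a rotation vector about the world's x, y, z in rad. A call has 1 to 8 rows; each row is the pose to reach, as a shift and turn from the pose commanded when the call began; what a row does not reach only later rows make up. A row lasts 1/12 s, in which the tool goes at most 41.7 mm and 7.16 degrees, less where a joint would pass 70% of its speed; a pose out of reach is approached as far as the arm can. A call with a gripper value outside its range is refused whole. The fingers move at their own pace and stop on an object; the grip force is fixed at half the most. Time passes only in rows, so rows that repeat a pose let the fingers close. It gives the time, the measured TCP pose, the force and the opening at its end, in the units of the state.
- get_obs(): the state, without advancing time (a new reading comes with each control period).
- snapshot(name): name is "side" or "top"; returns a dict with "pixels" (384x512x3 uint8, red, green, blue), "fx", "fy", "cx", "cy" (pixels), "dist_coeffs" ([k1, k2, p1, p2, k3] as OpenCV has them; the pictures are not rectified), "rvec" (rotation vector, rad) and "tvec" (3), from world to camera coordinates, as OpenCV has them. Camera axes: x right, y down, z forward; pixel columns grow to the right and rows downward; lengths in m; the calibration is good to about 2 mm. A picture is of the moment at which its call begins. There is no depth.
- close_job(): hands the job in, once; it reports no verdict.
Trained networks look in the newest picture that a camera, given by its name, has taken for a name from the list of things; names that differ only in an ending like _2 or _b are one class to them, and where a whole thing is asked for, a point or a joint stands for the part that bears it (a point fixed in the world has none). Each returns a list of dicts, best first, with "confidence" (0 to 1); they miss things now and then, are a little off and sometimes report something else, mostly with a low value. They report only what shows in the picture. A call takes as long as a camera call. They do not tell look-alikes from the thing itself.
- silhouettes(camera, label): "mask" (384x512 bool, what is visible of it) and "point" ([row, column] in pixels, amid what is visible of it).
The state is a dict: "time": time; "joint_positions": joint angles; "qvel": joint speeds; "joint_torque": joint torques, N m; "tool_pos": TCP position; "ee_rot": TCP orientation; "wrist_force": force on the tool from outside, world axes, zero at the start; "wrist_torque": the same for the moment, N m; "width": finger opening in m.
Only numpy, scipy, OpenCV 4.12 (cv2) and the standard library are available. Lean on these libraries where they do the work, as an engineer would, in place of code of your own. Each camera call takes 0.05 s, during which the arm holds its last target. There are 200 camera calls.

### The job

The three cheeses on the small display boards are each on the wrong board: move them round so that the pale drum stands upright in the middle of the light wooden board, the grey brick upright in the middle of the white board, and the grey log lies in the middle of the terracotta board, lengthwise along it. The empty blue board is there to park a cheese on meanwhile; for hygiene no cheese may be set down on the bare slate counter, and the blue board is empty again at the end. Leave the white pyramid cheese, the tongs and the thermometer where they lie.

Things in the scene. Friction and masses are not known exactly. Their poses are not given: they have to be found in the camera images.
- drum: pale cream upright drum cheese with a wrinkled rind, round, about 62 mm across and 72 mm tall, 0.15 to 0.3 kg; origin at the centre of its underside, z up; at the start it stands on the terracotta board
- brick: grey ashed brick cheese, a truncated pyramid with square-cornered flat sides, 57 mm (its x axis) x 63 mm (its y axis) at the foot, tapering upward evenly to about 34 x 35 mm at the flat top, 53 mm tall, 0.11 to 0.23 kg; origin at the centre of its underside, z up; at the start it stands on the light wooden board
- log: grey ashed log cheese, a rod 144 mm long (its y axis) lying down, 42 mm wide, 38 mm high, 0.15 to 0.31 kg; origin at the centre of its underside, z up; at the start it lies along the white board, its ends 7 mm over the board's ends
- wood_board: light wooden board, home of the drum; fixed rectangular display board, 130 mm long (its y axis) x 90 mm wide (its x axis) x 12 mm high, flat top; origin at the centre of its underside, z up, so its top is 12 mm above the origin
- white_board: white board, home of the brick; fixed rectangular display board, 130 mm long (its y axis) x 90 mm wide (its x axis) x 12 mm high, flat top; origin at the centre of its underside, z up, so its top is 12 mm above the origin
- terracotta_board: orange-brown terracotta board, home of the log; fixed rectangular display board, 130 mm long (its y axis) x 90 mm wide (its x axis) x 12 mm high, flat top; origin at the centre of its underside, z up, so its top is 12 mm above the origin
- blue_board: blue board, empty at the start, the parking place; fixed rectangular display board, 130 mm long (its y axis) x 90 mm wide (its x axis) x 12 mm high, flat top; origin at the centre of its underside, z up, so its top is 12 mm above the origin
- pyramid: bystander: white pointed pyramid cheese standing on the slate behind the boards on the right, 76 x 79 mm at the foot, 81 mm tall; origin at the centre of its underside
- serving_tongs: bystander: spring tongs of bright steel strip lying on the slate at the left, 217 mm long (its y axis), 46 mm wide, 22 mm high; origin at the centre of its underside
- thermometer: bystander: white core thermometer (the nearer of two; the one farther back is fixed and does not matter) with a thin steel probe, lying on the slate behind the boards, between the wire slicer and the big round cheeses, 184 mm long (its y axis), 30 mm wide, 17 mm high; origin at the centre of its underside
Mind the look-alikes: they are no part of the job. What is shaped like the drum but green or turquoise is not meant.

How it is judged:
By the outcome, as a careful person would: the job done as asked, in the order asked, and still so for the second after the job is handed in, with the robot touching nothing.
It also fails if it takes over 110 s, if anything falls off the work surface, if the arm or the gripper's body presses on something with over 40 N, if the wrist force passes 120 N, or if a joint passes its speed limit or range.

## Working session

There is one attempt and no reset: what is moved stays moved. The work goes in short steps, Python scripts to look and compute and a tool call to move; the robot and the scene stay as the last step left them, time stands still between calls to the robot, and variables do not carry over. Pictures are saved under pics/ and viewed, about 12 in all and at most 16, crops included, and the job is handed in when it is done.

Besides the shell and the picture viewer there is one more tool, called after "Call:" by a JSON object that holds its "op" and its "data", one argument or row to a line. play_rows: Moves the arm, as the interface text tells. Its arguments: {"type":"object","properties":{"rows":{"type":"array"}},"required":["rows"]}

```bash
mkdir -p pics; ls; python3 - <<'E'
from bench import *
import cv2
print(get_obs())
for n in("side","top"):
    s=snapshot(n); cv2.imwrite(f"pics/{n}0.png",cv2.resize(s["pixels"][...,::-1],(768,576)))
    print(n,{k:v for k,v in s.items() if k!="pixels"})
    for l in["drum","brick","log","wood_board","white_board","terracotta_board","blue_board","pyramid","serving_tongs","thermometer"]:
        print(l,[(round(d["confidence"],2),d["point"],int(d["mask"].sum())) for d in silhouettes(n,l)][:3])
E
```

```text
pics
{'time': 0.0, 'joint_positions': array([-1.29607571e+00,  8.79606892e-02,  1.37224233e+00, -1.73137505e-05,
        1.68356227e+00, -1.03106604e-01]), 'qvel': array([-0.0013852 ,  0.00018156, -0.00074268,  0.00032157, -0.00102416,
        0.0008512 ]), 'joint_torque': array([ 9.64396895e-04, -3.40182281e+01, -3.02422535e+01,  7.19157024e-02,
        3.31502210e-02, -1.74951247e-04]), 'tool_pos': array([ 0.20272056, -0.51063934,  0.17770716]), 'ee_rot': array([-3.13942979e+00, -2.06498846e-04,  3.77825063e-01]), 'wrist_force': array([-0.38335883, -0.42255465,  0.12090001]), 'wrist_torque': array([ 0.04548327, -0.0561212 ,  0.03657383]), 'width': 0.0940555915801677}
side {'fx': 411.66456690950463, 'fy': 411.66456690950463, 'cx': 254.57205778362632, 'cy': 193.8928060141507, 'dist_coeffs': array([0.00046177, 0.        , 0.        , 0.        , 0.        ]), 'rvec': array([ 0.6515709 , -2.4149968 ,  1.44871238]), 'tvec': array([0.57479409, 0.18425293, 1.34745098])}
drum [(0.76, [209.8, 253.7], 358), (0.75, [166.8, 285.8], 195), (0.68, [265.2, 217.8], 547)]
brick [(0.5, [159.6, 327.7]
[... 515 characters left out ...]
 257.54220572782276, 'cy': 188.99218506491016, 'dist_coeffs': array([-0.01731784,  0.        ,  0.        ,  0.        ,  0.        ]), 'rvec': array([ 2.17511597, -2.17580043,  0.09950628]), 'tvec': array([0.07073809, 0.62246306, 1.22701001])}
drum [(0.74, [195.2, 240.8], 259), (0.66, [221.2, 139.8], 357), (0.63, [177.8, 351.9], 323)]
brick [(0.81, [214.5, 412.4], 328)]
log [(0.66, [218.5, 356.3], 561)]
wood_board [(0.7, [209.5, 401.7], 653)]
white_board [(0.91, [212.5, 353.8], 543)]
terracotta_board [(0.94, [193.7, 248.2], 804)]
blue_board [(0.78, [226.9, 183.8], 1003)]
pyramid [(0.8, [165.2, 379.6], 440)]
serving_tongs [(0.67, [209.9, 108.9], 96)]
thermometer [(0.77, [147.6, 228.0], 158)]
```

View pics/side0.png

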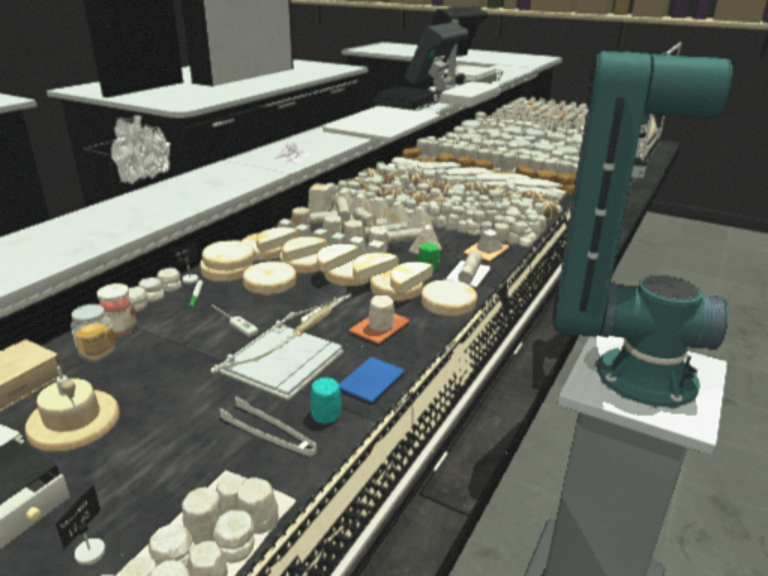

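View pics/top0.png

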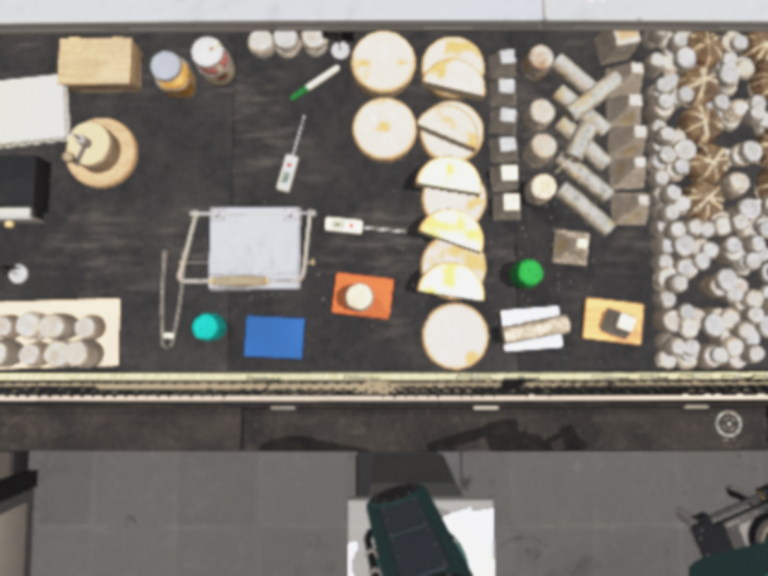

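The side view shows the teal look-alike drum at (325,400), blue board (372,380), drum on terracotta (380,320), and log and brick far off at (470,265)/(490,242). In the top view blue is at (275,337), terracotta with the drum at (362,296), white with the log at (533,328), wood with the brick at (613,321), pyramid at (571,246), green look-alike at (528,272), and the nearer thermometer at (345,226).

Next, enlarged crops.

```bash
python3 - <<'E'
from bench import *
import cv2,numpy as np
t=snapshot("top")["pixels"][...,::-1]; s=snapshot("side")["pixels"][...,::-1]
np.save("t0.npy",t);np.save("s0.npy",s)
a=cv2.resize(t[175:245,155:275],None,fx=6.6,fy=6.6,interpolation=cv2.INTER_CUBIC)[:,:792]
b=cv2.resize(t[150:240,325:445],None,fx=6.6,fy=6.6,interpolation=cv2.INTER_CUBIC)[:,:792]
cv2.imwrite("pics/c1.png",cv2.resize(np.vstack([a,b]),None,fx=.56,fy=.56))
c=cv2.resize(s[140:280,210:350],(590,590),interpolation=cv2.INTER_CUBIC)
cv2.imwrite("pics/c2.png",c)
E
```

```text
(no output)
```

View pics/c1.png

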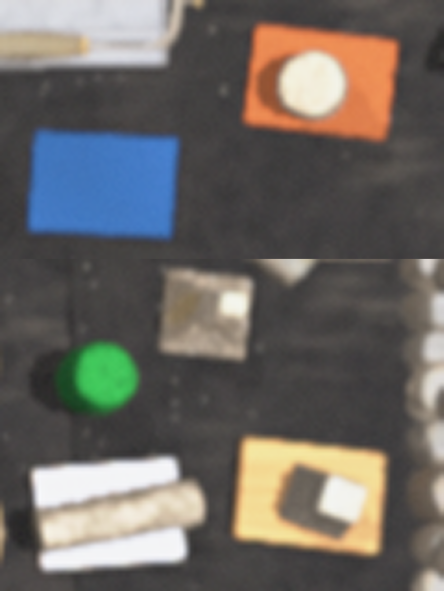

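View pics/c2.png

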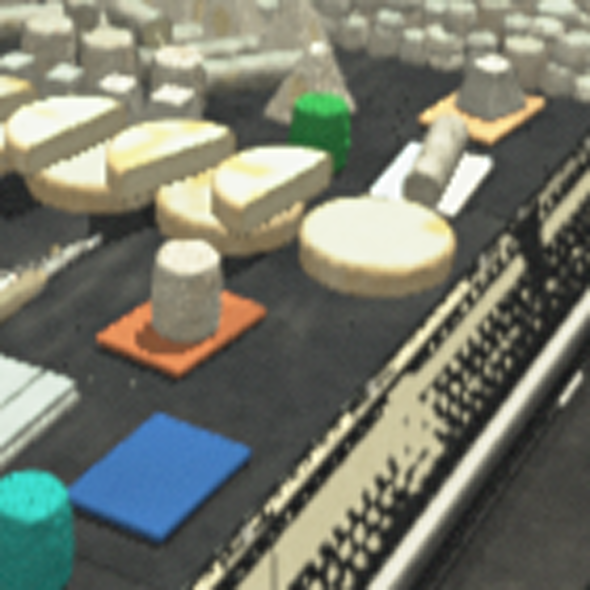

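```bash
cat > h.py <<'E'
import bench, cv2, numpy as np
from scipy.optimize import least_squares
cams={n:bench.snapshot(n) for n in("top","side")}
TH=np.linspace(0,2*np.pi,72,endpoint=False); DIR=np.c_[np.cos(TH),np.sin(TH)]
def proj(n,P):
    c=cams[n];K=np.array([[c["fx"],0,c["cx"]],[0,c["fy"],c["cy"]],[0,0,1]])
    return cv2.projectPoints(np.float64(P),c["rvec"],c["tvec"],K,c["dist_coeffs"])[0][:,0]
def ray(n,uv,z):
    c=cams[n];K=np.array([[c["fx"],0,c["cx"]],[0,c["fy"],c["cy"]],[0,0,1]])
    d=cv2.undistortPoints(np.float64([[uv]]),K,c["dist_coeffs"])[0,0]
    R=cv2.Rodrigues(c["rvec"])[0];o=-R.T@c["tvec"];d=R.T@np.r_[d,1];return o+d*(z-o[2])/d[2]
def hull(n,roi,f,big=True):
    "contour (subpixel) of the largest blob with f(hsv, bgr)>0; roi r0,r1,c0,c1"
    r0,r1,c0,c1=roi;S=8
    im=cams[n]["pixels"][r0:r1,c0:c1,::-1]
    im=cv2.resize(im,None,fx=S,fy=S,interpolation=cv2.INTER_LINEAR)
    m=f(cv2.cvtColor(im,cv2.COLOR_BGR2HSV).astype(int)).astype(np.uint8)
    m=cv2.morphologyEx(m,cv2.MORPH_OPEN,np.ones((9,9)))
    cs=cv2.findContours(m,cv2.RETR_EXTERNAL,cv2.CHAIN_APPROX_NONE)[0]
    c=max(cs,key=cv2.contourArea)[:,0]
    return (c+.5)/S-.5+[c0,r0]
def pose(P,p):
    c,s=np.cos(p[3]),np.sin(p[3]);return P@np.array([[c,s,0],[-s,c,0],[0,0,1]])+p[:3]
def box(a,b,h,a2=None,b2=None):
    a2=a2 or a;b2=b2 or b
    return np.array([[sx*a/2,sy*b/2,0] for sx in(-1,1) for sy in(-1,1)]+[[sx*a2/2,sy*b2/2,h] for sx in(-1,1) for sy in(-1,1)])
t=np.linspace(0,2*np.pi,40,endpoint=False)
CYL=np.vstack([np.c_[.031*np.cos(t),.031*np.sin(t),0*t],np.c_[.031*np.cos(t),.031*np.sin(t),0*t+.072]])
LOG=np.vstack([np.c_[.021*np.cos(t),0*t+y,.019+.019*np.sin(t)] for y in(-.072,.072)])
BOARD=box(.09,.13,.012);BRICK=box(.057,.063,.053,.034,.035)
def fit(P,obs,p0,free=(0,1,2,3)):
    "obs: list of (cam, contour)"
    free=list(free);H=[(n,(c@DIR.T).max(0)) for n,c in obs]
    def r(q):
        p=np.array(p0,float);p[free]=q
        return np.concatenate([(proj(n,pose(P,p))@DIR.T).max(0)-h for n,h in H])
    s=least_squares(r,np.array(p0,float)[free],loss="soft_l1",x_scale=.01)
    p=np.array(p0,float);p[free]=s.x
    rr=r(s.x).reshape(len(H),-1)
    return p,np.sqrt((rr**2).mean(1))
E
cat > m1.py <<'E'
from h import *
import bench
print("ttg",[ (k,getattr(bench,k)) for k in dir(bench) if "grasp" in k])
np.set_printoptions(precision=4,suppress=True)
org=lambda h:(h[...,0]<16)&(h[...,1]>140)&(h[...,2]>50)
blu=lambda h:(h[...,0]>95)&(h[...,0]<125)&(h[...,1]>120)&(h[...,2]>60)
wood=lambda h:(h[...,0]>8)&(h[...,0]<26)&(h[...,1]>85)&(h[...,2]>120)
wht=lambda h:(h[...,1]<28)&(h[...,2]>150)
B={"blue":((205,245,155,215),(230,275,220,280),blu),"terra":((175,220,212,275),(195,235,225,280),org),
"white":((195,245,330,385),(165,200,290,335),wht),"wood":((190,240,382,440),(145,180,305,345),wood)}
for k,(rt,rs,f) in B.items():
    try:
        ct=hull("top",rt,f);cs=hull("side",rs,f)
        g=ray("top",ct.mean(0),.012);p0=[g[0],g[1],0,0]
        print(k,"top",*fit(BOARD,[("top",ct)],p0,(0,1,3)),"both",*fit(BOARD,[("top",ct),("side",cs)],p0),"W%.1f"%np.degrees(0))
        w=np.array([ray("top",u,.012)[:2] for u in ct]);print("   rect",cv2.minAreaRect(np.float32(w)))
    except Exception as e: print(k,e)
E
python3 m1.py
```

```text
ttg [('tcp_to_grasp', 0.0188)]
blue top [ 0.5054  0.3218  0.     -0.0476] [0.4718] both [ 0.5053  0.3215 -0.0015 -0.0344] [0.4831 1.2736] W0.0
   rect ((0.5056688189506531, 0.32149970531463623), (0.13340216875076294, 0.09308252483606339), 87.21898651123047)
terra top [ 0.5982  0.1251  0.     -0.1173] [0.5159] both [ 0.5985  0.1249 -0.0032 -0.1052] [0.4929 1.8253] W0.0
   rect ((0.5979601144790649, 0.12501582503318787), (0.13350096344947815, 0.09290732443332672), 83.10124206542969)
white top [ 0.5601 -0.2502  0.     -0.0879] [7.0211] both [ 0.5684 -0.2633 -0.0622  0.2846] [6.2819 3.6423] W0.0
   rect ((0.5545849204063416, -0.249632328748703), (0.03860339894890785, 0.13409452140331268), 7.3650288581848145)
wood top [ 0.5409 -0.4373  0.     -0.1234] [0.3378] both [ 0.5399 -0.4395 -0.0042 -0.0953] [0.5162 5.2653] W0.0
   rect ((0.5411586761474609, -0.4356342554092407), (0.13680079579353333, 0.09779822826385498), 82.99088287353516)
```

```bash
sed -i 's/    c=max(cs,key=cv2.contourArea)\[:,0\]/    c=np.vstack([q[:,0] for q in cs if cv2.contourArea(q)>mina*S*S]) if mina else max(cs,key=cv2.contourArea)[:,0]/; s/big=True/mina=0/' h.py
cat > m2.py <<'E'
from m1 import *
print("-----")
W=np.full((576,800,3),40,np.uint8)
def tile(n,roi,x,y,ps,f=None,S=6):
    r0,r1,c0,c1=roi
    im=cv2.resize(cams[n]["pixels"][r0:r1,c0:c1,::-1],None,fx=S,fy=S,interpolation=cv2.INTER_CUBIC)
    for q,col in ps:
        h=cv2.convexHull(np.float32((q-[c0,r0]+.5)*S))[:,0].astype(int);cv2.polylines(im,[h],True,col,1)
    h,w=im.shape[:2];h=min(h,576-y);w=min(w,800-x);W[y:y+h,x:x+w]=im[:h,:w]
rt,rs=(200,240,330,388),(165,200,288,335)
a=hull("top",rt,wht,mina=6);b=hull("side",rs,wht,mina=4)
pw,e=fit(BOARD,[("top",a)],[.555,-.25,0,.12],(0,1,3));print("white",pw,e)
pw2,e=fit(BOARD,[("top",a),("side",b)],[.555,-.25,0,.12]);print("white both",pw2,e)
# log: beige = not white, not dark
lg=lambda h:(h[...,1]>=32)&(h[...,2]>110)
lgs=lambda h:(h[...,1]>=14)&(h[...,2]>70)&(h[...,2]<190)&~wht(h)
la=hull("top",(205,240,330,388),lg);lb=hull("side",(165,192,300,325),lgs)
pl,e=fit(LOG,[("top",la)],[.555,-.255,.012,.15],(0,1,3));print("log",pl,e)
pl2,e=fit(LOG,[("top",la),("side",lb)],[.555,-.255,.012,.15]);print("log both",pl2,e)
pale=lambda h:(h[...,1]<110)&(h[...,2]>95)
da=hull("top",(180,215,222,262),pale);db=hull("side",(190,232,240,270),pale)
pd,e=fit(CYL,[("top",da)],[.6,.125,.012,0],(0,1));print("drum",pd,e)
pd2,e=fit(CYL,[("top",da),("side",db)],[.6,.125,.012,0],(0,1,2));print("drum both",pd2,e)
topf=lambda h:(h[...,1]<60)&(h[...,2]>150)
ba=hull("top",(200,232,395,430),topf)
TOP=BRICK[4:]
pb,e=fit(TOP,[("top",ba)],[.54,-.44,.012,-.3],(0,1,3));print("brick top",pb,e)
grey=lambda h:(h[...,1]<75)&(h[...,2]>70)
bb=hull("side",(150,172,316,338),grey)
pb2,e=fit(BRICK,[("side",bb)],pb,(0,1,2));print("brick side",pb2,e)
pb3,e=fit(BRICK,[("side",bb)],pb,(2,));print("brick z side",pb3,e)
G,R,Y=(0,255,0),(0,0,255),(255,0,255)
tile("top",(170,245,330,440),0,0,[(a,Y),(proj("top",pose(BOARD,pw)),G),(la,R),(proj("top",pose(LOG,pl)),(255,255,0)),(ba,R),(proj("top",pose(BRICK,pb)),G)],S=4)
tile("top",(170,220,210,275),450,0,[(da,R),(proj("top",pose(CYL,pd2)),G)],S=5)
tile("side",(145,200,285,350),0,305,[(b,Y),(proj("side",pose(BOARD,pw)),G),(lb,R),(proj("side",pose(LOG,pl)),(255,255,0)),(bb,R),(proj("side",pose(BRICK,pb)),G)],S=5)
tile("side",(185,240,225,285),400,255,[(db,R),(proj("side",pose(CYL,pd2)),G)],S=5)
cv2.imwrite("pics/m2.png",W)
E
python3 m2.py | sed '1,/-----/d'
```

```text
white [ 0.5247 -0.2529  0.      0.0748] [0.3498]
white both [ 0.5258 -0.2554 -0.0117  0.0653] [0.3802 6.7502]
log [ 0.5225 -0.2568  0.012   0.1835] [0.5451]
log both [ 0.5203 -0.2623 -0.0045  0.1578] [0.7755 1.7969]
drum [0.5917 0.1304 0.012  0.    ] [0.5414]
drum both [0.5897 0.1294 0.0289 0.    ] [0.684  4.0281]
brick top [ 0.5367 -0.4414  0.012  -0.3356] [0.3396]
brick side [ 0.3976 -0.0405  0.2074 -0.3356] [1.6537]
brick z side [ 0.5367 -0.4414  0.0275 -0.3356] [3.2468]
```

View pics/m2.png

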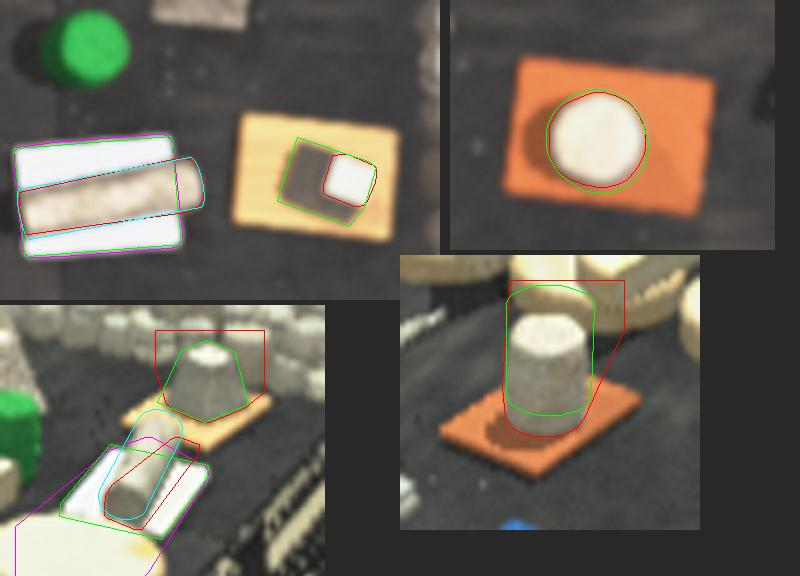

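The overlay puts the log, white board and brick models on the picture in both views. The drum's side contour ran into the background wheel (red at 625,280), so I redo the height checks with the network masks.

```bash
cat > m3.py <<'E'
from m2 import *
print("=====")
def net(n,l,near):
    d=[q for q in bench.silhouettes(n,l) if np.hypot(*(np.array(q["point"])[::-1]-near))<14]
    if not d: return None
    m=d[0]["mask"].astype(np.uint8);c=max(cv2.findContours(cv2.resize(m*255,None,fx=4,fy=4)//128,0,1)[0],key=cv2.contourArea)[:,0]
    return (c+.5)/4-.5
for l,P,p in(("drum",CYL,pd),("brick",BRICK,pb),("log",LOG,pl)):
    c=net("side",l,proj("side",[p[:3]+[0,0,.03]])[0])
    if c is None: print(l,None);continue
    print(l,"z only",*fit(P,[("side",c)],p,(2,)),"ext obs",c.min(0),c.max(0),"pred",proj("side",pose(P,p)).min(0),proj("side",pose(P,p)).max(0))
E
python3 m3.py | sed '1,/=====/d'
```

```text
drum z only [0.5917 0.1304 0.0083 0.    ] [0.9973] ext obs [245.625 196.625] [262.375 220.375] pred [245.0852 194.6694] [262.6037 220.6677]
brick z only [ 0.5367 -0.4414  0.0098 -0.3358] [0.5663] ext obs [316.625 152.625] [333.375 168.375] pred [315.9124 151.6842] [334.2328 168.0826]
log z only [ 0.5226 -0.2569  0.0102  0.1818] [0.6323] ext obs [305.625 166.625] [320.375 187.375] pred [304.1817 165.4415] [321.0603 187.3927]
```

Heights agree: z from the side view is 8–10 mm, against the expected 12 mm board top. Now to the drum.

Call:
{"op": "play_rows", "data": {
  "rows": [
    [9.4, [39, 64, 5], [0, 0, 1.19]],
    [9.4, [39, 64, 5], [0, 0, 1.19]],
    [9.4, [39, 64, 5], [0, 0, 1.19]],
    [9.4, [39, 64, 5], [0, 0, 1.19]],
    [9.4, [39, 64, 5], [0, 0, 1.19]],
    [9.4, [39, 64, 5], [0, 0, 1.19]],
    [9.4, [39, 64, 5], [0, 0, 1.19]],
    [9.4, [39, 64, 5], [0, 0, 1.19]]
  ]
}}

```text
time: 2.32
tool_pos: [0.3766, -0.2254, 0.2016]
ee_rot: [3.14, 0.0, 1.384]
wrist_force: [1.3, 0.1, -0.0]
width: 0.0941
```

Call:
{"op": "play_rows", "data": {
  "rows": [
    [9.4, [21.5, 35.6, 1], [0, 0, 0.187]],
    [9.4, [21.5, 35.6, 1], [0, 0, 0.187]],
    [9.4, [21.5, 35.6, 1], [0, 0, 0.187]],
    [9.4, [21.5, 35.6, 1], [0, 0, 0.187]],
    [9.4, [21.5, 35.6, 1], [0, 0, 0.187]],
    [9.4, [21.5, 35.6, 1], [0, 0, 0.187]],
    [9.4, [21.5, 35.6, 1], [0, 0, 0.187]],
    [9.4, [21.5, 35.6, 1], [0, 0, 0.187]]
  ]
}}

```text
time: 2.98
tool_pos: [0.5489, 0.0602, 0.2094]
ee_rot: [3.141, 0.0, 1.565]
wrist_force: [0.6, -1.1, -0.1]
width: 0.0939
```

Call:
{"op": "play_rows", "data": {
  "rows": [
    [9.4, [4.3, 7.0, 0], [0, 0, 0]],
    [9.4, [4.3, 7.0, 0], [0, 0, 0]],
    [9.4, [4.3, 7.0, -3], [0, 0, 0]],
    [9.4, [4.3, 7.0, -7], [0, 0, 0]],
    [9.4, [4.3, 7.0, -9], [0, 0, 0]],
    [9.4, [4.3, 7.0, -9], [0, 0, 0]],
    [9.4, [4.3, 7.0, -9], [0, 0, 0]]
  ]
}}

```text
time: 3.57
tool_pos: [0.5903, 0.128, 0.1178]
ee_rot: [-3.138, 0.0, 1.565]
wrist_force: [-0.2, 0.4, 1.1]
width: 0.0939
```

Call:
{"op": "play_rows", "data": {
  "rows": [
    [9.4, [0.15, 0.25, -3], [0, 0, 0]],
    [9.4, [0.15, 0.25, -6], [0, 0, 0]],
    [9.4, [0.15, 0.25, -8], [0, 0, 0]],
    [9.4, [0.15, 0.25, -8.8], [0, 0, 0]],
    [6, [0.15, 0.25, -8.8], [0, 0, 0]],
    [5, [0.15, 0.25, -8.8], [0, 0, 0]],
    [5, [0.15, 0.25, -8.8], [0, 0, 0]],
    [5, [0.15, 0.25, -8.8], [0, 0, 0]]
  ]
}}

```text
time: 4.23
tool_pos: [0.5946, 0.1307, 0.034]
ee_rot: [3.137, -0.001, 1.565]
wrist_force: [0.0, -0.3, -0.5]
width: 0.0707
```

Call:
{"op": "play_rows", "data": {
  "rows": [
    [4, [0, 0, 0], [0, 0, 0]],
    [4, [0, 0, 0], [0, 0, 0]],
    [4, [0, 0, 0.5], [0, 0, 0]],
    [4, [0, 0, 2], [0, 0, 0]],
    [4, [0, 0, 4], [0, 0, 0]],
    [4, [0, 0, 4], [0, 0, 0]],
    [4, [0, 0, 4], [0, 0, 0]]
  ]
}}

```text
time: 4.82
tool_pos: [0.5937, 0.1306, 0.0723]
ee_rot: [3.139, -0.0, 1.565]
wrist_force: [0.0, -0.4, -2.1]
width: 0.054
```

Call:
{"op": "play_rows", "data": {
  "rows": [
    [4, [0, 0, 4], [0, 0, 0]],
    [4, [0, 0, 6], [0, 0, 0]],
    [4, [0, 0, 6], [0, 0, 0]],
    [4, [0, 0, 6], [0, 0, 0]]
  ]
}}

```text
time: 5.15
tool_pos: [0.593, 0.1306, 0.131]
ee_rot: [3.14, -0.0, 1.565]
wrist_force: [-0.3, -0.5, -2.6]
width: 0.0536
```

```bash
python3 - <<'E'
from bench import *
import cv2,numpy as np
s=snapshot("side")["pixels"][...,::-1];t=snapshot("top")["pixels"][...,::-1]
cv2.imwrite("pics/g1.png",np.hstack([cv2.resize(s[150:260,200:310],(390,390),interpolation=2),cv2.resize(t[150:240,200:290],(390,390),interpolation=2)]))
E
```

```text
(no output)
```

View pics/g1.png

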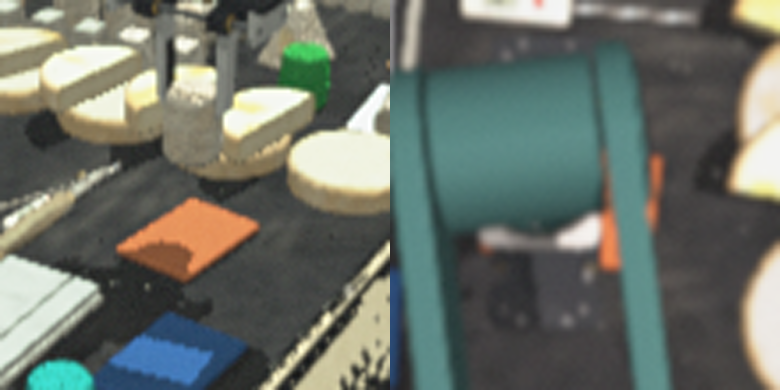

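The drum is held upright about 9 cm over the terracotta board, with its pixels at (190,130) in the left crop. Now to the blue board.

Call:
{"op": "play_rows", "data": {
  "rows": [
    [4, [-2, 4, 0], [0, 0, 0]],
    [4, [-4, 8, 0], [0, 0, 0]],
    [4, [-6, 12, 0], [0, 0, 0]],
    [4, [-7.5, 16, 0], [0, 0, 0]],
    [4, [-8.6, 18.6, 0], [0, 0, 0]],
    [4, [-8.8, 19.1, 0], [0, 0, 0]],
    [4, [-8.8, 19.1, -2], [0, 0, 0]],
    [4, [-8.8, 19.1, -3], [0, 0, 0]]
  ]
}}

```text
time: 5.92
tool_pos: [0.5026, 0.3215, 0.0972]
ee_rot: [-3.137, 0.003, 1.567]
wrist_force: [-0.6, -0.7, -2.7]
width: 0.0538
```

Call:
{"op": "play_rows", "data": {
  "rows": [
    [4, [0, 0, 0], [0, 0, 0]],
    [4, [0, 0, 0], [0, 0, 0]],
    [4, [0, 0, -2], [0, 0, 0]],
    [4, [0, 0, -4], [0, 0, 0]],
    [4, [0, 0, -5], [0, 0, 0]],
    [4, [0, 0, -5], [0, 0, 0]],
    [4, [0, 0, -5], [0, 0, 0]]
  ]
}}

```text
time: 6.5
tool_pos: [0.5048, 0.3209, 0.0509]
ee_rot: [-3.141, 0.0, 1.564]
wrist_force: [0.6, 0.3, -2.2]
width: 0.0538
```

Call:
{"op": "play_rows", "data": {
  "rows": [
    [4, [0, 0.1, -0.8], [0, 0, 0]],
    [4, [0, 0.1, -1.4], [0, 0, 0]],
    [4, [0, 0.1, -1.5], [0, 0, 0]],
    [4, [0, 0.1, -1.6], [0, 0, 0]],
    [4, [0, 0.1, -1.6], [0, 0, 0]]
  ]
}}

```text
time: 6.92
tool_pos: [0.5047, 0.3226, 0.0351]
ee_rot: [3.141, 0.0, 1.565]
wrist_force: [-0.2, -0.1, -2.1]
width: 0.0537
```

Call:
{"op": "play_rows", "data": {
  "rows": [
    [4, [0, 0, -0.1], [0, 0, 0]],
    [4, [0, 0, -0.2], [0, 0, 0]],
    [4, [0, 0, -0.2], [0, 0, 0]]
  ]
}}

```text
time: 7.17
tool_pos: [0.5047, 0.3226, 0.0331]
ee_rot: [3.141, -0.0, 1.565]
wrist_force: [-0.3, 0.6, -2.0]
width: 0.0539
```

Call:
{"op": "play_rows", "data": {
  "rows": [
    [4, [0, 0, -0.1], [0, 0, 0]],
    [4, [0, 0, -0.2], [0, 0, 0]],
    [4, [0, 0, -0.2], [0, 0, 0]]
  ]
}}

```text
time: 7.42
tool_pos: [0.5048, 0.3225, 0.0329]
ee_rot: [3.141, -0.0, 1.565]
wrist_force: [-2.2, -2.5, 5.2]
width: 0.0533
```

Contact is felt at tcp z 0.033. I release, rise, and travel to the log.

Call:
{"op": "play_rows", "data": {
  "rows": [
    [9.4, [0, 0, 0.1], [0, 0, 0]],
    [9.4, [0, 0, 0.1], [0, 0, 0]],
    [9.4, [0, 0, 0.1], [0, 0, 0]],
    [9.4, [0, 0, 0.1], [0, 0, 0]],
    [9.4, [0, 0, 0.1], [0, 0, 0]],
    [9.4, [0, 0, 3], [0, 0, 0]],
    [9.4, [0, 0, 7], [0, 0, 0]],
    [9.4, [0, 0, 11], [0, 0, 0]]
  ]
}}

```text
time: 8.08
tool_pos: [0.5035, 0.3219, 0.1403]
ee_rot: [-3.138, 0.002, 1.565]
wrist_force: [0.5, 0.4, -0.9]
width: 0.0941
```

Call:
{"op": "play_rows", "data": {
  "rows": [
    [9.4, [0, 0, 4], [0, 0, 0]],
    [9.4, [1, -40, 6], [0, 0, 0.1]],
    [9.4, [1, -40, 6], [0, 0, 0.1]],
    [9.4, [1, -40, 6], [0, 0, 0.1]],
    [9.4, [1, -40, 6], [0, 0, 0.1]],
    [9.4, [1, -40, 6], [0, 0, 0.1]],
    [9.4, [1, -40, 6], [0, 0, 0.1]],
    [9.4, [1, -40, 6], [0, 0, 0.1]]
  ]
}}

```text
time: 8.75
tool_pos: [0.5117, 0.0295, 0.1958]
ee_rot: [3.141, 0.0, 1.665]
wrist_force: [0.6, -0.5, 0.2]
width: 0.0938
```

Call:
{"op": "play_rows", "data": {
  "rows": [
    [9.4, [1, -29, 0], [0, 0, 0.1]],
    [9.4, [1, -29, 0], [0, 0, 0.1]],
    [9.4, [1, -29, 0], [0, 0, 0.1]],
    [9.4, [1, -29, 0], [0, 0, 0.1]],
    [9.4, [1, -29, 0], [0, 0, 0.1]],
    [9.4, [1, -29, 0], [0, 0, 0.1]],
    [9.4, [1, -29, 0], [0, 0, 0.1]],
    [9.4, [1, -29, 0], [0, 0, 0.1]]
  ]
}}

```text
time: 9.42
tool_pos: [0.5209, -0.2657, 0.1941]
ee_rot: [-3.139, 0.002, 1.757]
wrist_force: [-0.6, 0.7, -0.5]
width: 0.094
```

Call:
{"op": "play_rows", "data": {
  "rows": [
    [9.4, [0.15, 0.5, 0], [0, 0, 0]],
    [9.4, [0.15, 0.5, -4], [0, 0, 0]],
    [9.4, [0.15, 0.5, -8], [0, 0, 0]],
    [9.4, [0.15, 0.5, -11], [0, 0, 0]],
    [9.4, [0.15, 0.5, -12.5], [0, 0, 0]],
    [9.4, [0.15, 0.5, -12.5], [0, 0, 0]],
    [9.4, [0.15, 0.5, -12.5], [0, 0, 0]]
  ]
}}

```text
time: 10.0
tool_pos: [0.5234, -0.2517, 0.0702]
ee_rot: [-3.141, -0.002, 1.767]
wrist_force: [-0.5, 0.5, 0.0]
width: 0.0938
```

```bash
python3 - <<'E'
from bench import *
import cv2,numpy as np
s=snapshot("side")["pixels"][...,::-1];t=snapshot("top")["pixels"][...,::-1]
print(get_obs()["tool_pos"],get_obs()["ee_rot"])
cv2.imwrite("pics/g2.png",np.hstack([cv2.resize(s[135:265,200:360],(480,390),interpolation=2),cv2.resize(t[170:260,150:220],(300,390),interpolation=2)]))
E
```

```text
[ 0.52505417 -0.2533334   0.07306726] [3.13844261e+00 2.40237085e-03 1.76613999e+00]
```

View pics/g2.png

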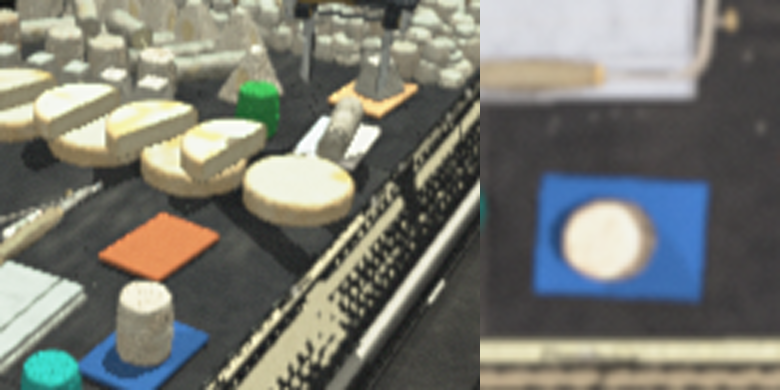

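The drum stands in the middle of the blue board. The fingers straddle the log (at (345,125) in the left crop), so I lower and grip.

Call:
{"op": "play_rows", "data": {
  "rows": [
    [9.4, [-0.15, -0.4, -2], [0, 0, 0]],
    [9.4, [-0.15, -0.4, -4], [0, 0, 0]],
    [9.4, [-0.15, -0.4, -5], [0, 0, 0]],
    [9.4, [-0.15, -0.4, -5.3], [0, 0, 0]],
    [3, [-0.15, -0.4, -5.3], [0, 0, 0]],
    [3, [-0.15, -0.4, -5.3], [0, 0, 0]],
    [3, [-0.15, -0.4, -5.3], [0, 0, 0]],
    [3, [-0.15, -0.4, -5.3], [0, 0, 0]]
  ]
}}

```text
time: 10.77
tool_pos: [0.5229, -0.2582, 0.0192]
ee_rot: [3.14, 0.002, 1.765]
wrist_force: [-0.3, 0.1, 0.5]
width: 0.0707
```

Call:
{"op": "play_rows", "data": {
  "rows": [
    [3, [0, 0, 0], [0, 0, 0]],
    [3, [0, 0, 0], [0, 0, 0]],
    [3, [0, 0, 0], [0, 0, 0]],
    [3, [0, 0, 0], [0, 0, 0]],
    [3, [0, 0, 0], [0, 0, 0]]
  ]
}}

```text
time: 11.18
tool_pos: [0.522, -0.2577, 0.0177]
ee_rot: [3.142, -0.0, 1.765]
wrist_force: [0.2, 0.3, 0.0]
width: 0.0375
```

Call:
{"op": "play_rows", "data": {
  "rows": [
    [3, [0, 0, 0], [0, 0, 0]],
    [3, [0, 0, 1], [0, 0, 0]],
    [3, [0, 0, 3], [0, 0, 0]],
    [3, [0, 0, 6], [0, 0, 0]],
    [3, [0, 0, 9], [0, 0, 0]],
    [3, [0, 0, 12], [0, 0, 0]],
    [3, [0, 0, 13], [0, 0, 0]],
    [3, [0, 0, 13], [0, 0, 0]]
  ]
}}

```text
time: 11.85
tool_pos: [0.524, -0.2589, 0.1523]
ee_rot: [3.135, 0.006, 1.765]
wrist_force: [0.6, 0.1, 0.1]
width: 0.0301
```

The force and width say nothing is held, so I look.

```bash
python3 - <<'E'
from bench import *
import cv2,numpy as np
s=snapshot("side")["pixels"][...,::-1];t=snapshot("top")["pixels"][...,::-1]
print(get_obs()["tool_pos"],get_obs()["width"],get_obs()["wrist_force"])
cv2.imwrite("pics/g3.png",np.hstack([cv2.resize(s[130:210,270:360],(420,390),interpolation=2),cv2.resize(t[170:260,325:415],(380,390),interpolation=2)]))
E
```

```text
[ 0.5216611  -0.25746336  0.14684098] 0.02996827547429437 [-0.06801412  0.7583674  -0.59033436]
```

View pics/g3.png

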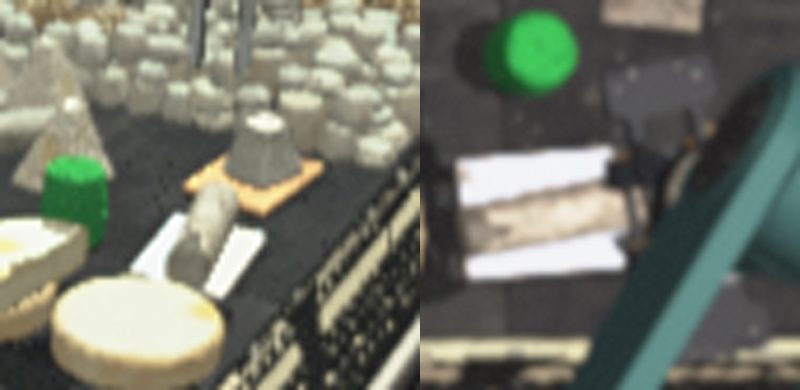

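```bash
python3 - <<'E'
from h import *
np.set_printoptions(precision=4,suppress=True)
o=bench.get_obs();print(o["tool_pos"],proj("top",[o["tool_pos"]]),proj("side",[o["tool_pos"]]))
p=np.array([.5225,-.2568,.012,.18])
bench.silhouettes
d=bench.silhouettes("side","log")
for q in d:
    m=q["mask"].astype(np.uint8);c=max(cv2.findContours(cv2.resize(m*255,None,fx=4,fy=4)//128,0,1)[0],key=cv2.contourArea)[:,0]
    c=(c+.5)/4-.5;print(q["point"],q["confidence"],c.min(0),c.max(0),*fit(LOG,[("side",c)],p,(0,1)))
E
```

```text
[ 0.5208 -0.2569  0.1449] [[367.0304 219.2926]] [[315.5543 151.3497]]
[175.8, 315.9] 0.73 [305.625 166.625] [320.375 187.375] [ 0.5197 -0.2518  0.012   0.18  ] [0.7276]
```

```bash
python3 - <<'E'
from h import *
o=bench.get_obs();T=o["tool_pos"];w=o["width"]/2;a=o["ee_rot"][2]
j=np.array([np.cos(a+np.pi/2),np.sin(a+np.pi/2),0]);
out=[]
for n,(r0,r1,c0,c1) in(("side",(130,195,285,350)),("top",(185,250,335,400))):
    S=6;im=cv2.resize(cams[n]["pixels"][r0:r1,c0:c1,::-1],None,fx=S,fy=S,interpolation=2).copy()
    for s in(-1,1):
      for d,col in((w,(0,255,0)),(w+.0125,(0,0,255))):
        q=proj(n,[T+s*d*j,T+s*d*j+[0,0,.05]]);q=((q-[c0,r0]+.5)*S).astype(int)
        cv2.line(im,tuple(map(int,q[0])),tuple(map(int,q[1])),col,1)
    out.append(im)
cv2.imwrite("pics/g4.png",np.hstack(out))
E
```

```text
(no output)
```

View pics/g4.png

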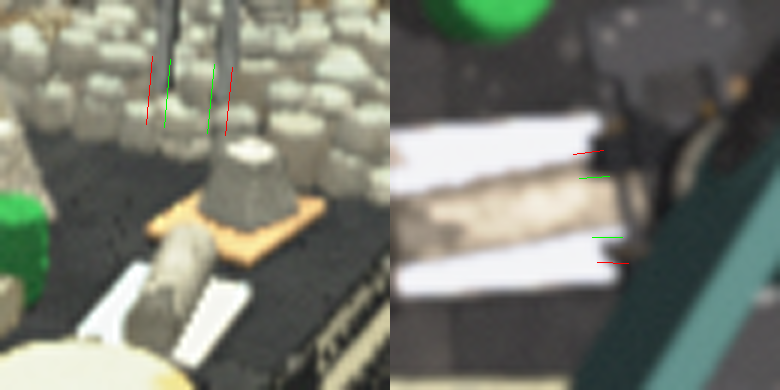

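The actual fingertips show about 6 px (some 19 mm) higher in the side crop than the reported TCP projects: the tip is at (165,88), predicted (165,126). So the fingers end nearer the grasp point than stated, and the grip only caught the log's top. I'll regrip lower, stepping down against the force reading.

Call:
{"op": "play_rows", "data": {
  "rows": [
    [7.5, [0.1, 0, 0], [0, 0, -0.01]],
    [7.5, [0.1, 0, 0], [0, 0, -0.01]],
    [7.5, [0.1, 0, -3], [0, 0, -0.01]],
    [7.5, [0.1, 0, -6], [0, 0, -0.01]],
    [7.5, [0.1, 0, -9], [0, 0, -0.01]],
    [7.5, [0.1, 0, -11.5], [0, 0, -0.01]],
    [7.5, [0.1, 0, -12.5], [0, 0, -0.01]],
    [7.5, [0.1, 0, -12.7], [0, 0, -0.01]]
  ]
}}

```text
time: 12.87
tool_pos: [0.521, -0.2565, 0.0175]
ee_rot: [-3.137, -0.004, 1.755]
wrist_force: [0.2, -0.0, -0.0]
width: 0.0747
```

Call:
{"op": "play_rows", "data": {
  "rows": [
    [7.5, [0, 0, -0.2], [0, 0, 0]],
    [7.5, [0, 0, -0.5], [0, 0, 0]],
    [7.5, [0, 0, -0.7], [0, 0, 0]],
    [7.5, [0, 0, -0.7], [0, 0, 0]]
  ]
}}

```text
time: 13.2
tool_pos: [0.5238, -0.2582, 0.0149]
ee_rot: [3.14, 0.002, 1.755]
wrist_force: [-1.0, 0.8, 0.2]
width: 0.0754
```

Call:
{"op": "play_rows", "data": {
  "rows": [
    [7.5, [0, 0, -0.2], [0, 0, 0]],
    [7.5, [0, 0, -0.4], [0, 0, 0]],
    [7.5, [0, 0, -0.4], [0, 0, 0]],
    [7.5, [0, 0, -0.4], [0, 0, 0]]
  ]
}}

```text
time: 13.53
tool_pos: [0.5229, -0.2576, 0.0096]
ee_rot: [-3.142, -0.0, 1.755]
wrist_force: [0.6, 0.3, -0.6]
width: 0.0752
```

No contact at tool z 0.0096, which is below the board top, so the offset is real. I go on down.

Call:
{"op": "play_rows", "data": {
  "rows": [
    [7.5, [0, 0, -0.3], [0, 0, 0]],
    [7.5, [0, 0, -0.6], [0, 0, 0]],
    [7.5, [0, 0, -0.6], [0, 0, 0]],
    [7.5, [0, 0, -0.6], [0, 0, 0]]
  ]
}}

```text
time: 13.87
tool_pos: [0.5227, -0.2575, 0.0032]
ee_rot: [-3.141, -0.001, 1.755]
wrist_force: [0.7, -0.2, -0.5]
width: 0.0752
```

Call:
{"op": "play_rows", "data": {
  "rows": [
    [7.5, [0, 0, -0.2], [0, 0, 0]],
    [7.5, [0, 0, -0.4], [0, 0, 0]],
    [7.5, [0, 0, -0.4], [0, 0, 0]]
  ]
}}

```text
time: 14.12
tool_pos: [0.5227, -0.2575, -0.0009]
ee_rot: [-3.141, -0.001, 1.755]
wrist_force: [-0.7, 0.2, -0.3]
width: 0.0751
```

Call:
{"op": "play_rows", "data": {
  "rows": [
    [0, [0, 0, 0], [0, 0, 0]],
    [0, [0, 0, 0], [0, 0, 0]],
    [0, [0, 0, 0], [0, 0, 0]],
    [0, [0, 0, 0], [0, 0, 0]],
    [0, [0, 0, 0], [0, 0, 0]],
    [0, [0, 0, 0], [0, 0, 0]],
    [0, [0, 0, 0], [0, 0, 0]],
    [0, [0, 0, 0], [0, 0, 0]]
  ]
}}

```text
time: 14.78
tool_pos: [0.5231, -0.2577, -0.0002]
ee_rot: [3.141, 0.0, 1.755]
wrist_force: [-0.7, 0.4, 0.1]
width: 0.0406
```

Width is 40.6 mm, so this is a real grip. Lifting.

Call:
{"op": "play_rows", "data": {
  "rows": [
    [0, [0, 0, 0.5], [0, 0, 0]],
    [0, [0, 0, 2], [0, 0, 0]],
    [0, [0, 0, 4], [0, 0, 0]],
    [0, [0, 0, 7], [0, 0, 0]],
    [0, [0, 0, 10], [0, 0, 0]],
    [0, [0, 0, 13], [0, 0, 0]],
    [0, [0, 0, 14], [0, 0, 0]],
    [0, [0, 0, 14], [0, 0, 0]]
  ]
}}

```text
time: 15.45
tool_pos: [0.5248, -0.2588, 0.1436]
ee_rot: [3.136, 0.005, 1.755]
wrist_force: [0.2, -0.8, -2.0]
width: 0.0406
```

Call:
{"op": "play_rows", "data": {
  "rows": [
    [0, [0.4, 2, 0.5], [0, 0, -0.02]],
    [0, [1.1, 5.5, 1], [0, 0, -0.06]],
    [0, [1.8, 9, 1], [0, 0, -0.1]],
    [0, [2.5, 12.5, 1], [0, 0, -0.14]],
    [0, [3.2, 16, 1], [0, 0, -0.18]],
    [0, [3.9, 19.5, 1], [0, 0, -0.22]],
    [0, [4.6, 23, 1], [0, 0, -0.26]],
    [0, [5.3, 26.5, 1], [0, 0, -0.3]]
  ]
}}

```text
time: 16.12
tool_pos: [0.5745, 0.0092, 0.1463]
ee_rot: [-3.136, 0.0, 1.453]
wrist_force: [0.2, -0.2, -1.7]
width: 0.0407
```

Call:
{"op": "play_rows", "data": {
  "rows": [
    [0, [0.7, 3.5, 0], [0, 0, 0]],
    [0, [1.4, 7, 0], [0, 0, 0]],
    [0, [2, 10, 0], [0, 0, 0]],
    [0, [2.2, 11.8, 0], [0, 0, 0]],
    [0, [2.2, 11.8, -3], [0, 0, 0]],
    [0, [2.2, 11.8, -6], [0, 0, 0]],
    [0, [2.2, 11.8, -6], [0, 0, 0]],
    [0, [2.2, 11.8, -6], [0, 0, 0]]
  ]
}}

```text
time: 16.78
tool_pos: [0.5947, 0.125, 0.0847]
ee_rot: [-3.132, 0.002, 1.455]
wrist_force: [0.2, 0.5, -2.4]
width: 0.0405
```

Call:
{"op": "play_rows", "data": {
  "rows": [
    [0, [0, 0, 0], [0, 0, 0]],
    [0, [0, 0, -2], [0, 0, 0]],
    [0, [0, 0, -4], [0, 0, 0]],
    [0, [0, 0, -6], [0, 0, 0]],
    [0, [0, 0, -6.5], [0, 0, 0]],
    [0, [0, 0, -6.5], [0, 0, 0]],
    [0, [0, 0, -6.5], [0, 0, 0]],
    [0, [0, 0, -6.5], [0, 0, 0]]
  ]
}}

```text
time: 17.45
tool_pos: [0.5998, 0.1254, 0.0273]
ee_rot: [3.137, -0.001, 1.455]
wrist_force: [0.1, 0.3, -1.1]
width: 0.0405
```

Call:
{"op": "play_rows", "data": {
  "rows": [
    [0, [-0.1, 0, -0.7], [0, 0, 0]],
    [0, [-0.1, 0, -1.4], [0, 0, 0]],
    [0, [-0.1, 0, -2], [0, 0, 0]],
    [0, [-0.1, 0, -2], [0, 0, 0]],
    [0, [-0.1, 0, -2], [0, 0, 0]]
  ]
}}

```text
time: 17.87
tool_pos: [0.5962, 0.1253, 0.0036]
ee_rot: [-3.14, 0.001, 1.455]
wrist_force: [0.2, -0.1, -1.7]
width: 0.0407
```

Call:
{"op": "play_rows", "data": {
  "rows": [
    [0, [0.1, 0, -0.2], [0, 0, 0]],
    [0, [0.1, 0, -0.3], [0, 0, 0]],
    [0, [0.1, 0, -0.3], [0, 0, 0]]
  ]
}}

```text
time: 18.12
tool_pos: [0.598, 0.1253, 0.0015]
ee_rot: [-3.142, 0.0, 1.455]
wrist_force: [1.5, 0.7, -2.1]
width: 0.0409
```

Call:
{"op": "play_rows", "data": {
  "rows": [
    [0, [0, 0, -0.15], [0, 0, 0]],
    [0, [0, 0, -0.25], [0, 0, 0]],
    [0, [0, 0, -0.25], [0, 0, 0]]
  ]
}}

```text
time: 18.37
tool_pos: [0.5983, 0.1253, -0.0002]
ee_rot: [3.141, -0.0, 1.455]
wrist_force: [-0.7, -0.4, 1.5]
width: 0.0408
```

Contact. Release, rise, and go towards the brick.

Call:
{"op": "play_rows", "data": {
  "rows": [
    [7, [0, 0, 0.05], [0, 0, 0]],
    [7, [0, 0, 0.05], [0, 0, 0]],
    [7, [0, 0, 0.05], [0, 0, 0]],
    [7, [0, 0, 0.05], [0, 0, 0]],
    [7, [0, 0, 0.05], [0, 0, 0]],
    [7, [0, 0, 3], [0, 0, 0]],
    [7, [0, 0, 7], [0, 0, 0]],
    [7, [0, 0, 11], [0, 0, 0]]
  ]
}}

```text
time: 19.03
tool_pos: [0.5966, 0.1252, 0.1086]
ee_rot: [-3.138, 0.001, 1.455]
wrist_force: [0.7, 0.4, -0.7]
width: 0.0701
```

Call:
{"op": "play_rows", "data": {
  "rows": [
    [8.5, [0, 0, 4], [0, 0, 0]],
    [8.5, [-6, -56.5, 6], [0, 0, -0.22]],
    [8.5, [-6, -56.5, 6], [0, 0, -0.22]],
    [8.5, [-6, -56.5, 6], [0, 0, -0.22]],
    [8.5, [-6, -56.5, 6], [0, 0, -0.22]],
    [8.5, [-6, -56.5, 6], [0, 0, -0.22]],
    [8.5, [-6, -56.5, 6], [0, 0, -0.22]],
    [8.5, [-6, -56.5, 6], [0, 0, -0.22]]
  ]
}}

```text
time: 19.7
tool_pos: [0.5667, -0.1664, 0.1597]
ee_rot: [3.141, -0.0, 1.235]
wrist_force: [1.6, 0.1, 0.1]
width: 0.0851
```

Call:
{"op": "play_rows", "data": {
  "rows": [
    [8.5, [-3, -27.5, 2], [0, 0, 0]],
    [8.5, [-3, -27.5, 2], [0, 0, 0]],
    [8.5, [-3, -27.5, 2], [0, 0, 0]],
    [8.5, [-3, -27.5, 2], [0, 0, 0]],
    [8.5, [-3, -27.5, 2], [0, 0, 0]],
    [8.5, [-3, -27.5, 2], [0, 0, 0]],
    [8.5, [-3, -27.5, 2], [0, 0, 0]],
    [8.5, [-3, -27.5, 2], [0, 0, 0]]
  ]
}}

```text
time: 20.37
tool_pos: [0.5349, -0.4457, 0.1781]
ee_rot: [-3.141, 0.002, 1.228]
wrist_force: [0.6, 0.5, -0.1]
width: 0.0847
```

```bash
cat > m4.py <<'E'
from h import *
np.set_printoptions(precision=4,suppress=True)
print(bench.get_obs()["tool_pos"])
org=lambda h:(h[...,0]<16)&(h[...,1]>140)&(h[...,2]>50)
pale=lambda h:(h[...,1]<110)&(h[...,2]>95)
ct=hull("top",(175,220,212,275),org,mina=5);print("terra",*fit(BOARD,[("top",ct)],[.598,.125,0,-.117],(0,1,3)))
la=hull("top",(175,220,218,275),pale);pl,e=fit(LOG,[("top",la)],[.598,.125,.012,-.11],(0,1,3));print("log",pl,e)
da=hull("top",(205,245,162,210),pale);pd,e=fit(CYL,[("top",da)],[.505,.32,.012,0],(0,1));print("drum",pd,e)
L=[("top",(170,250,150,275)),("side",(160,270,215,345))];out=[]
for n,(r0,r1,c0,c1) in L:
    S=390/(c1-c0);im=cv2.resize(cams[n]["pixels"][r0:r1,c0:c1,::-1],None,fx=S,fy=S,interpolation=2)
    for P,p in((BOARD,[.5982,.1251,0,-.117]),(LOG,pl),(CYL,pd)):
        cv2.polylines(im,[cv2.convexHull(np.float32((proj(n,pose(P,np.array(p)))-[c0,r0]+.5)*S))[:,0].astype(int)],True,(0,255,0),1)
    out.append(cv2.copyMakeBorder(im,0,400-im.shape[0],0,0,0))
cv2.imwrite("pics/g5.png",np.hstack(out))
E
python3 m4.py
```

```text
[ 0.5367 -0.4404  0.1786]
terra [ 0.5981  0.125   0.     -0.118 ] [0.4864]
log [ 0.599   0.1282  0.012  -0.1154] [0.4024]
drum [0.504  0.3221 0.012  0.    ] [0.2454]
```

View pics/g5.png

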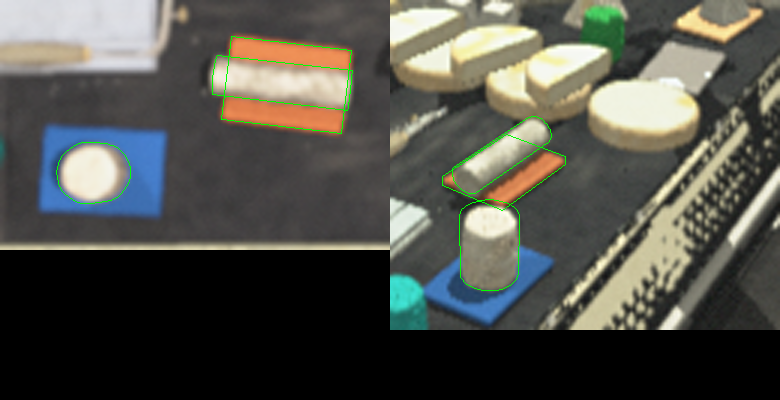

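The log lies on the terracotta within about 3 mm and 0.2° of centre, and the drum is centred on the blue board. Now the brick.

Call:
{"op": "play_rows", "data": {
  "rows": [
    [8.5, [0, -0.1, -4], [0, 0, 0]],
    [8.5, [0, -0.1, -8], [0, 0, 0]],
    [8.5, [0, -0.1, -11], [0, 0, 0]],
    [8.5, [0, -0.1, -14], [0, 0, 0]],
    [8.5, [0, -0.1, -16], [0, 0, 0]],
    [8.5, [0, -0.1, -16.5], [0, 0, 0]],
    [8.5, [0, -0.1, -16.5], [0, 0, 0]],
    [8.5, [0, -0.1, -16.5], [0, 0, 0]]
  ]
}}

```text
time: 21.13
tool_pos: [0.5383, -0.4399, 0.016]
ee_rot: [3.14, 0.001, 1.236]
wrist_force: [-0.3, -0.9, -0.2]
width: 0.0849
```

Call:
{"op": "play_rows", "data": {
  "rows": [
    [8.5, [-0.1, -0.1, -0.8], [0, 0, 0]],
    [8.5, [-0.1, -0.1, -1.5], [0, 0, 0]],
    [8.5, [-0.1, -0.1, -1.6], [0, 0, 0]],
    [8.5, [-0.1, -0.1, -1.6], [0, 0, 0]]
  ]
}}

```text
time: 21.47
tool_pos: [0.5359, -0.4414, -0.0019]
ee_rot: [-3.141, -0.0, 1.235]
wrist_force: [-0.5, -0.0, -0.6]
width: 0.0848
```

Call:
{"op": "play_rows", "data": {
  "rows": [
    [0, [0, 0, 0], [0, 0, 0]],
    [0, [0, 0, 0], [0, 0, 0]],
    [0, [0, 0, 0], [0, 0, 0]],
    [0, [0, 0, 0], [0, 0, 0]],
    [0, [0, 0, 0], [0, 0, 0]],
    [0, [0, 0, 0], [0, 0, 0]],
    [0, [0, 0, 0], [0, 0, 0]]
  ]
}}

```text
time: 22.05
tool_pos: [0.5359, -0.4415, -0.0015]
ee_rot: [-3.141, 0.0, 1.235]
wrist_force: [-1.5, 0.4, 1.0]
width: 0.0501
```

Call:
{"op": "play_rows", "data": {
  "rows": [
    [0, [0, 0, 0.3], [0, 0, 0]],
    [0, [0, 0, 1], [0, 0, 0]],
    [0, [0, 0, 2], [0, 0, 0]],
    [0, [0, 0, 3], [0, 0, 0]],
    [0, [0, 0, 3], [0, 0, 0]],
    [0, [0, 0, 3], [0, 0, 0]]
  ]
}}

```text
time: 22.55
tool_pos: [0.5372, -0.4424, 0.0306]
ee_rot: [3.138, 0.002, 1.235]
wrist_force: [-0.3, -0.4, -1.7]
width: 0.0504
```

Call:
{"op": "play_rows", "data": {
  "rows": [
    [0, [0, 0, 2], [0, 0, 0]],
    [0, [0, 0, 5], [0, 0, 0]],
    [0, [0, 0, 8], [0, 0, 0]],
    [0, [0, 1, 10], [0, 0, 0.05]],
    [0, [-0.2, 4, 10], [0, 0, 0.15]],
    [0, [-0.5, 7, 10], [0, 0, 0.25]],
    [0, [-0.8, 11, 10], [0, 0, 0.35]],
    [0, [-1, 15, 10], [0, 0, 0.41]]
  ]
}}

```text
time: 23.22
tool_pos: [0.5255, -0.2904, 0.1279]
ee_rot: [-3.141, -0.001, 1.647]
wrist_force: [1.1, -0.3, -2.1]
width: 0.0506
```

Call:
{"op": "play_rows", "data": {
  "rows": [
    [0, [-0.2, 2.5, 0], [0, 0, 0]],
    [0, [-0.2, 3.9, 0], [0, 0, 0]],
    [0, [-0.2, 3.9, -2], [0, 0, 0]],
    [0, [-0.2, 3.9, -5], [0, 0, 0]],
    [0, [-0.2, 3.9, -8], [0, 0, 0]],
    [0, [-0.2, 3.9, -10], [0, 0, 0]],
    [0, [-0.2, 3.9, -10], [0, 0, 0]],
    [0, [-0.2, 3.9, -10], [0, 0, 0]]
  ]
}}

```text
time: 23.88
tool_pos: [0.5233, -0.2525, 0.027]
ee_rot: [-3.139, -0.002, 1.644]
wrist_force: [-0.5, 0.5, -2.0]
width: 0.0507
```

Call:
{"op": "play_rows", "data": {
  "rows": [
    [0, [0, 0, -1], [0, 0, 0]],
    [0, [0, 0, -2], [0, 0, 0]],
    [0, [0, 0, -2.3], [0, 0, 0]],
    [0, [0, 0, -2.5], [0, 0, 0]],
    [0, [0, 0, -2.5], [0, 0, 0]],
    [0, [0, 0, -2.5], [0, 0, 0]]
  ]
}}

```text
time: 24.38
tool_pos: [0.5245, -0.2527, 0.0038]
ee_rot: [3.141, 0.0, 1.645]
wrist_force: [0.9, -0.1, -1.5]
width: 0.0503
```

Call:
{"op": "play_rows", "data": {
  "rows": [
    [0, [0, 0, -0.2], [0, 0, 0]],
    [0, [0, 0, -0.4], [0, 0, 0]],
    [0, [0, 0, -0.5], [0, 0, 0]],
    [0, [0, 0, -0.5], [0, 0, 0]]
  ]
}}

```text
time: 24.72
tool_pos: [0.5243, -0.2526, -0.0015]
ee_rot: [3.141, 0.0, 1.645]
wrist_force: [1.8, 0.2, -2.1]
width: 0.0501
```

Call:
{"op": "play_rows", "data": {
  "rows": [
    [0, [0, 0, -0.1], [0, 0, 0]],
    [0, [0, 0, -0.2], [0, 0, 0]],
    [0, [0, 0, -0.2], [0, 0, 0]]
  ]
}}

```text
time: 24.97
tool_pos: [0.5244, -0.2526, -0.0016]
ee_rot: [3.141, 0.0, 1.645]
wrist_force: [-2.8, 1.6, 6.1]
width: 0.0499
```

Contact. Release, rise, and go to the drum.

Call:
{"op": "play_rows", "data": {
  "rows": [
    [8, [0, 0, 0.2], [0, 0, 0]],
    [8, [0, 0, 0.2], [0, 0, 0]],
    [8, [0, 0, 0.2], [0, 0, 0]],
    [8, [0, 0, 0.2], [0, 0, 0]],
    [8, [0, 0, 0.2], [0, 0, 0]],
    [8, [0, 0, 3], [0, 0, 0]],
    [8, [0, 0, 7], [0, 0, 0]],
    [8, [0, 0, 11], [0, 0, 0]]
  ]
}}

```text
time: 25.63
tool_pos: [0.5229, -0.2517, 0.1056]
ee_rot: [-3.138, -0.003, 1.645]
wrist_force: [0.8, -0.3, -0.3]
width: 0.0803
```

Call:
{"op": "play_rows", "data": {
  "rows": [
    [9.4, [0, 0, 4], [0, 0, 0]],
    [9.4, [0, 0, 7], [0, 0, 0]],
    [9.4, [-2, 40, 7], [0, 0, -0.07]],
    [9.4, [-2, 40, 7], [0, 0, -0.07]],
    [9.4, [-2, 40, 7], [0, 0, -0.07]],
    [9.4, [-2, 40, 7], [0, 0, -0.07]],
    [9.4, [-2, 40, 7], [0, 0, -0.07]],
    [9.4, [-2, 40, 7], [0, 0, -0.07]]
  ]
}}

```text
time: 26.3
tool_pos: [0.5112, -0.0011, 0.1764]
ee_rot: [3.141, -0.0, 1.574]
wrist_force: [0.8, 0.3, -0.1]
width: 0.0942
```

Call:
{"op": "play_rows", "data": {
  "rows": [
    [9.4, [-1, 32, 0], [0, 0, 0]],
    [9.4, [-1, 32, 0], [0, 0, 0]],
    [9.4, [-1, 32, 0], [0, 0, 0]],
    [9.4, [-1, 32, 0], [0, 0, 0]],
    [9.4, [-1, 32, 0], [0, 0, 0]],
    [9.4, [-1, 32, 0], [0, 0, 0]],
    [9.4, [-1, 32, 0], [0, 0, 0]],
    [9.4, [-1, 32, 0], [0, 0, 0]]
  ]
}}

```text
time: 26.97
tool_pos: [0.5008, 0.3208, 0.176]
ee_rot: [-3.141, -0.001, 1.577]
wrist_force: [1.0, -0.3, 0.1]
width: 0.0939
```

Call:
{"op": "play_rows", "data": {
  "rows": [
    [9.4, [0.3, 0.1, -4], [0, 0, 0]],
    [9.4, [0.3, 0.1, -7], [0, 0, 0]],
    [9.4, [0.3, 0.1, -7], [0, 0, 0]],
    [9.4, [0.3, 0.1, -10], [0, 0, 0]],
    [9.4, [0.3, 0.1, -14], [0, 0, 0]],
    [9.4, [0.3, 0.1, -16], [0, 0, 0]],
    [9.4, [0.3, 0.1, -16], [0, 0, 0]],
    [9.4, [0.3, 0.1, -16], [0, 0, 0]]
  ]
}}

```text
time: 27.63
tool_pos: [0.5047, 0.3177, 0.0167]
ee_rot: [-3.141, 0.001, 1.574]
wrist_force: [0.0, -1.2, 0.7]
width: 0.0944
```

Call:
{"op": "play_rows", "data": {
  "rows": [
    [0, [0, 0, 0], [0, 0, 0]],
    [0, [0, 0, 0], [0, 0, 0]],
    [0, [0, 0, 0], [0, 0, 0]],
    [0, [0, 0, 0], [0, 0, 0]],
    [0, [0, 0, 0], [0, 0, 0]],
    [0, [0, 0, 0], [0, 0, 0]],
    [0, [0, 0, 0], [0, 0, 0]]
  ]
}}

```text
time: 28.22
tool_pos: [0.5048, 0.3183, 0.017]
ee_rot: [3.141, -0.0, 1.575]
wrist_force: [-0.8, -0.1, 2.1]
width: 0.0554
```

Call:
{"op": "play_rows", "data": {
  "rows": [
    [0, [0, 0, 0.5], [0, 0, 0]],
    [0, [0, 0, 2], [0, 0, 0]],
    [0, [0, 0, 4], [0, 0, 0]],
    [0, [0, 0, 7], [0, 0, 0]],
    [0, [0, 0, 10], [0, 0, 0]],
    [0, [0, 0, 13], [0, 0, 0]],
    [0, [0, 0, 14], [0, 0, 0]],
    [0, [0, 0, 14], [0, 0, 0]]
  ]
}}

```text
time: 28.88
tool_pos: [0.5065, 0.3191, 0.1602]
ee_rot: [3.135, -0.003, 1.575]
wrist_force: [-0.0, -0.1, -2.0]
width: 0.0551
```

Call:
{"op": "play_rows", "data": {
  "rows": [
    [0, [0, -1, 0], [0, 0, 0]],
    [0, [0.2, -4, 0], [0, 0, 0]],
    [0, [0.4, -7.5, 0], [0, 0, 0]],
    [0, [0.6, -11, 0], [0, 0, 0]],
    [0, [0.8, -14.5, 0], [0, 0, 0]],
    [0, [1, -18, 0], [0, 0, 0]],
    [0, [1.2, -21.5, 0], [0, 0, 0]],
    [0, [1.4, -25, 0], [0, 0, 0]]
  ]
}}

```text
time: 29.55
tool_pos: [0.5163, 0.0658, 0.1526]
ee_rot: [-3.135, 0.001, 1.575]
wrist_force: [0.9, 0.5, -1.6]
width: 0.055
```

Call:
{"op": "play_rows", "data": {
  "rows": [
    [0, [0.1, -3.5, 0], [0, 0, 0]],
    [0, [0.2, -7, 0], [0, 0, 0]],
    [0, [0.4, -10.5, 0], [0, 0, 0]],
    [0, [0.6, -14, 0], [0, 0, 0]],
    [0, [0.8, -17.5, 0], [0, 0, 0]],
    [0, [1, -21, 0], [0, 0, 0]],
    [0, [1.2, -24.5, 0], [0, 0, 0]],
    [0, [1.3, -28, 0], [0, 0, 0]]
  ]
}}

```text
time: 30.22
tool_pos: [0.5293, -0.2133, 0.1524]
ee_rot: [-3.136, -0.003, 1.574]
wrist_force: [0.2, 0.1, -2.4]
width: 0.0555
```

Call:
{"op": "play_rows", "data": {
  "rows": [
    [0, [0.1, -3.5, 0], [0, 0, 0]],
    [0, [0.3, -7, 0], [0, 0, 0]],
    [0, [0.5, -10.5, 0], [0, 0, 0]],
    [0, [0.7, -14, 0], [0, 0, 0]],
    [0, [0.8, -17.5, 0], [0, 0, 0]],
    [0, [0.9, -20.5, 0], [0, 0, 0]],
    [0, [0.9, -22.5, 0], [0, 0, 0]],
    [0, [0.9, -22.8, 0], [0, 0, 0]]
  ]
}}

```text
time: 30.88
tool_pos: [0.5374, -0.4432, 0.1507]
ee_rot: [-3.135, -0.004, 1.57]
wrist_force: [-0.1, -0.2, -3.3]
width: 0.0554
```

Call:
{"op": "play_rows", "data": {
  "rows": [
    [0, [0, 0, 0], [0, 0, 0]],
    [0, [0, 0, 0], [0, 0, 0]],
    [0, [0, 0, 0], [0, 0, 0]]
  ]
}}

```text
time: 31.13
tool_pos: [0.5405, -0.4381, 0.1553]
ee_rot: [-3.14, -0.002, 1.576]
wrist_force: [0.2, 0.0, -2.4]
width: 0.055
```

Call:
{"op": "play_rows", "data": {
  "rows": [
    [0, [0.05, -0.2, -2], [0, 0, 0]],
    [0, [0.05, -0.2, -5], [0, 0, 0]],
    [0, [0.05, -0.2, -8], [0, 0, 0]],
    [0, [0.05, -0.2, -11], [0, 0, 0]],
    [0, [0.05, -0.2, -12], [0, 0, 0]],
    [0, [0.05, -0.2, -12.5], [0, 0, 0]],
    [0, [0.05, -0.2, -12.5], [0, 0, 0]],
    [0, [0.05, -0.2, -12.5], [0, 0, 0]]
  ]
}}

```text
time: 31.8
tool_pos: [0.5424, -0.4422, 0.0338]
ee_rot: [3.139, 0.002, 1.576]
wrist_force: [0.5, -0.2, -2.4]
width: 0.0553
```

Call:
{"op": "play_rows", "data": {
  "rows": [
    [0, [0, 0, -0.2], [0, 0, 0]],
    [0, [0, 0, -0.5], [0, 0, 0]],
    [0, [0, 0, -0.8], [0, 0, 0]],
    [0, [0, 0, -0.8], [0, 0, 0]],
    [0, [0, 0, -0.8], [0, 0, 0]]
  ]
}}

```text
time: 32.22
tool_pos: [0.5411, -0.4418, 0.0233]
ee_rot: [-3.141, -0.0, 1.575]
wrist_force: [-0.3, -0.5, -3.6]
width: 0.0552
```

Call:
{"op": "play_rows", "data": {
  "rows": [
    [0, [0, 0.1, -0.2], [0, 0, 0]],
    [0, [0, 0.1, -0.4], [0, 0, 0]],
    [0, [0, 0.1, -0.6], [0, 0, 0]],
    [0, [0, 0.1, -0.6], [0, 0, 0]]
  ]
}}

```text
time: 32.55
tool_pos: [0.5412, -0.4409, 0.0171]
ee_rot: [3.142, -0.0, 1.575]
wrist_force: [-0.3, 0.4, -3.2]
width: 0.0551
```

Call:
{"op": "play_rows", "data": {
  "rows": [
    [0, [0, 0, -0.1], [0, 0, 0]],
    [0, [0, 0, -0.2], [0, 0, 0]],
    [0, [0, 0, -0.2], [0, 0, 0]]
  ]
}}

```text
time: 32.8
tool_pos: [0.5413, -0.4411, 0.017]
ee_rot: [3.141, 0.001, 1.575]
wrist_force: [-1.8, 1.1, 4.4]
width: 0.0553
```

Call:
{"op": "play_rows", "data": {
  "rows": [
    [9.4, [0, 0, 0.1], [0, 0, 0]],
    [9.4, [0, 0, 0.1], [0, 0, 0]],
    [9.4, [0, 0, 0.1], [0, 0, 0]],
    [9.4, [0, 0, 0.1], [0, 0, 0]],
    [9.4, [0, 0, 0.1], [0, 0, 0]],
    [9.4, [0, 0, 3], [0, 0, 0]],
    [9.4, [0, 0, 7], [0, 0, 0]],
    [9.4, [0, 0, 11], [0, 0, 0]]
  ]
}}

```text
time: 33.47
tool_pos: [0.5403, -0.4398, 0.1242]
ee_rot: [-3.138, -0.003, 1.575]
wrist_force: [1.0, -0.5, 0.4]
width: 0.094
```

Call:
{"op": "play_rows", "data": {
  "rows": [
    [9.4, [0, 0, 4], [0, 0, 0]],
    [9.4, [0, 0, 8], [0, 0, 0]],
    [9.4, [-20, 38, 10], [0, 0, 0]],
    [9.4, [-20, 38, 10], [0, 0, 0]],
    [9.4, [-20, 38, 10], [0, 0, 0]],
    [9.4, [-20, 38, 10], [0, 0, 0]],
    [9.4, [-20, 38, 10], [0, 0, 0]],
    [9.4, [-20, 38, 10], [0, 0, 0]]
  ]
}}

```text
time: 34.13
tool_pos: [0.4238, -0.2182, 0.2169]
ee_rot: [3.141, -0.0, 1.574]
wrist_force: [0.9, 1.2, 0.7]
width: 0.0937
```

Call:
{"op": "play_rows", "data": {
  "rows": [
    [9.4, [-8, 18, 0], [0, 0, 0]],
    [9.4, [-8, 18, 0], [0, 0, 0]],
    [9.4, [-8, 18, 0], [0, 0, 0]],
    [9.4, [-8, 18, 0], [0, 0, 0]],
    [9.4, [-8, 18, 0], [0, 0, 0]],
    [9.4, [-8, 18, 0], [0, 0, 0]],
    [9.4, [-8, 18, 0], [0, 0, 0]]
  ]
}}

```text
time: 34.72
tool_pos: [0.3448, -0.0391, 0.2176]
ee_rot: [3.139, 0.001, 1.578]
wrist_force: [-0.2, -1.9, -0.0]
width: 0.0941
```

```bash
cat > m5.py <<'E'
from h import *
np.set_printoptions(precision=4,suppress=True)
pale=lambda h:(h[...,1]<80)&(h[...,2]>110)
topf=lambda h:(h[...,1]<60)&(h[...,2]>150)
wood=lambda h:(h[...,0]>8)&(h[...,0]<26)&(h[...,1]>85)&(h[...,2]>120)
wht=lambda h:(h[...,1]<28)&(h[...,2]>150)
def tryf(l,P,roi,f,p0,free,**k):
    try: p,e=fit(P,[("top",hull("top",roi,f,**k))],p0,free);print(l,p,e);return p
    except Exception as x: print(l,x);return np.array(p0)
wb=tryf("wood",BOARD,(190,240,382,440),wood,[.541,-.437,0,-.12],(0,1,3),mina=5)
wh=tryf("white",BOARD,(200,240,330,388),wht,[.5247,-.2529,0,.075],(0,1,3),mina=5)
d=tryf("drum",CYL,(195,232,395,432),pale,[.541,-.437,.012,0],(0,1))
b=np.array([.5247,-.2529,.012,.075])
for n in("top","side"):
    for l in("drum","brick","log","blue_board","pyramid","serving_tongs","thermometer"):
        print(n,l,[(round(q["confidence"],2),q["point"]) for q in bench.silhouettes(n,l)][:4])
L=[("top",(180,245,335,440)),("side",(140,205,285,350))];out=[]
for n,(r0,r1,c0,c1) in L:
    S=390/(c1-c0);im=cv2.resize(cams[n]["pixels"][r0:r1,c0:c1,::-1],None,fx=S,fy=S,interpolation=2)
    for P,p in((BOARD,[.5247,-.2529,0,.0748]),(BRICK,b),(CYL,d),(BOARD,[.5409,-.4373,0,-.1234])):
        cv2.polylines(im,[cv2.convexHull(np.float32((proj(n,pose(P,np.array(p)))-[c0,r0]+.5)*S))[:,0].astype(int)],True,(0,0,255) if P is BRICK else(0,255,0),1)
    out.append(cv2.copyMakeBorder(im,0,400-im.shape[0],0,0,0))
cv2.imwrite("pics/g6.png",np.hstack(out))
cv2.imwrite("pics/g7.png",cv2.resize(cams["top"]["pixels"][80:270,90:450,::-1],None,fx=2.2,fy=2.2,interpolation=2))
E
python3 m5.py
```

```text
wood [ 0.5409 -0.4373  0.     -0.1225] [0.3361]
white [ 0.5247 -0.2529  0.      0.0753] [0.3485]
drum [ 0.543  -0.4406  0.012   0.    ] [2.192]
top drum [(0.9, [214.8, 415.4]), (0.75, [180.1, 353.6]), (0.59, [220.4, 140.1]), (0.31, [147.0, 229.8])]
top brick [(0.86, [217.1, 354.4]), (0.37, [204.1, 239.5])]
top log [(0.82, [194.4, 242.3])]
top blue_board [(0.94, [225.0, 182.0])]
top pyramid [(0.74, [164.9, 379.9]), (0.39, [149.2, 226.2])]
top serving_tongs [(0.48, [199.0, 110.8])]
top thermometer [(0.61, [145.5, 227.9])]
side drum [(0.76, [160.4, 322.9]), (0.59, [266.4, 215.4]), (0.54, [168.7, 286.5])]
side brick [(0.7, [178.8, 315.0])]
side log [(0.8, [209.6, 254.0])]
side blue_board [(0.88, [251.8, 247.2])]
side pyramid [(0.52, [159.9, 281.3])]
side serving_tongs [(0.68, [293.1, 179.2]), (0.55, [250.3, 247.0]), (0.24, [219.4, 259.7])]
side thermometer []
```

View pics/g6.png

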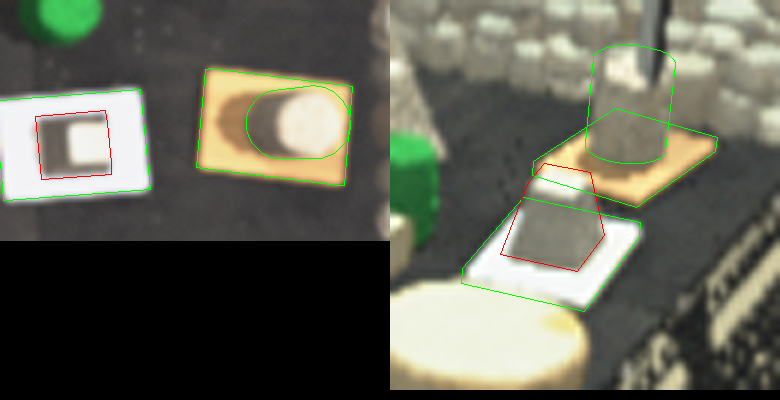

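View pics/g7.png

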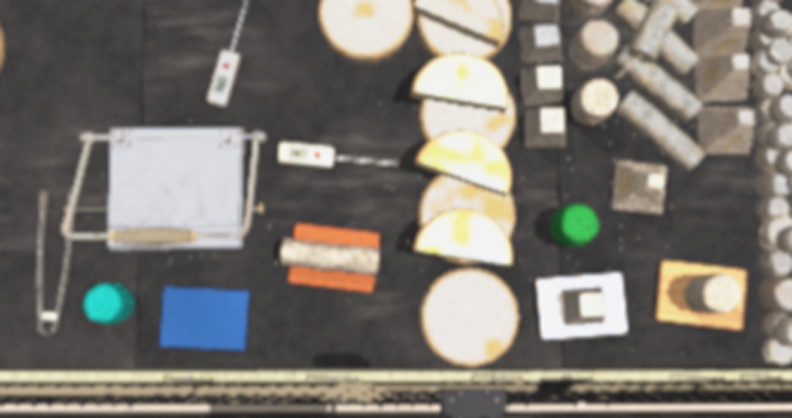

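The cheeses sit centred on their boards, the blue board is empty, and the bystanders are where they were. The finger at (655,40) in the right crop of g6 is only in front of the drum, as the arm is clear of it.

```bash
python3 -c "
from bench import *
print(close_job())"
```

```text
the job is handed in; nothing more can be done
None
```

All three cheeses are on their home boards and the blue board is empty. I handed the job in at about 36 s of the 110 s. I parked the drum on the blue board, then moved the log to terracotta, the brick to white, and the drum from blue to wood. No cheese touched the bare slate.

**Last checks**
- **Log:** it lies along the terracotta board, about 3 mm and 0.2° off, measured before the brick was moved. The final pictures show it unchanged.
- **Brick:** it stands upright on the white board. The model outline at the board's centre matches it to about 2 mm by eye; I did not fit it separately.
- **Drum:** it stands upright on the wooden board, about 4 mm off centre by the fit. That fit was rough (2.2 px), because the shaded side and taper spoil the contour. The tool's position at release and the side view agree with it being centred.
- **Bystanders:** the pyramid, tongs and thermometer show unmoved in the pictures. The network did not find the thermometer in the side view, either at the start or at the end.

**What failed or disagreed**
- **First grasp of the log:** it slipped off its top and left the log in place. The pictures showed the fingertips about 19 mm higher than the reported TCP. After lowering the grip by that much, every later grasp held.
- **Side-view contours:** two of my colour contours, for the drum and the white board, ran into the background and were thrown out. I checked the cheese heights with the network masks, which put the undersides at 8 to 10 mm against an expected 12 mm. The white board's height I took from the text.

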